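# Close the oil tank's captive screw cap

### The job

The oil tank has been topped up through its strainer: lift the strainer out of the filler neck and set it down gently, upright, in the drip tray. Then swing the captive cap on its arm over the neck and screw it down clockwise until it stops firmly. Leave the jar, the wood block, the wrench and the steel V-block where they are.

Things in the scene. Friction and masses are not known exactly. Their poses are not given: they have to be found in the camera images.
- tank: Fixed grey oil tank, a box 180 (x) x 190 (y) x 100 mm high; origin at the centre of its underside, z up. On its top: the filler neck at x -30, y 0 mm and the swing arm's pivot post at x +50, y 0 mm.
- neck_mouth (a point): Centre of the filler neck's rim, 135 mm above the bench (neck: outside 43 mm, bore 35 mm, 35 mm tall; axes as the tank's).
- pivot (a point): Point on the vertical pivot axis of the swing arm, at the top of the hub (hub 28 mm wide), 153 mm above the bench; its -x axis points along the arm towards the cap, 80 mm away. The arm ends in a flat ring (outside 70 mm, top 149 mm above the bench) in which the black cap sits captive.
- swing (a joint): Angle of the swing arm about the pivot (rad), counterclockwise from above positive; 0 when the cap stands exactly over the neck; runs from -0.6 to 2.1 with no stop at 0, stiff enough to stay where it is left.
- cap_bar (a point): Top centre of the black cap's grip bar (x along the bar, z up): 50 long, 14 wide, 30 mm tall, on the cap's round top (54 mm across). 188 mm above the bench with the cap fully up, 179 fully down. Skirt and tapered stopper reach 50 mm below this point: they clear the rim only with the cap near fully up, and enter the neck as it is screwed down.
- cap (a joint): Turn of the cap in the arm's ring (rad), clockwise from above positive: 0 fully up, 3.0 fully screwed down at its stop; the cap sinks 3 mm per rad. Turning it takes about 0.15 N m. Turning the bar without turning the arm, or the arm without the bar, changes it.
- strainer: Loose strainer basket, 90 g, standing in the neck: cup 30 mm across and 28 mm deep, flange 50 mm across from 28 to 32 mm above the underside (the flange rests on the neck's rim), and a handle bar over it 46 mm long (along x), 10 mm wide, 10 mm thick, its centre 62 mm above the underside. Origin at the centre of the underside, z up.
- tray: Fixed steel drip tray 160 x 160 mm, 16 mm high, 4 mm walls, inner floor 4 mm above the bench. Origin at the centre of the underside.
- jar: Bystander: glass jar with a dark lid, 68 mm across, 95 mm tall; origin at the centre of its underside.
- offcut: Bystander: wood block 60 x 100 x 40 mm; origin at the centre of its underside.
- wrench: Bystander: steel wrench lying flat along its x axis; origin at the middle of its underside.
- vblock: Bystander: small dark steel V-block 50 x 44 x 40 mm; origin at the centre of its underside.
Mind the look-alikes: they are no part of the job. What is shaped like the strainer but green, pink or yellow is not meant.

How it is judged:
By the outcome, as a careful person would: the job done as asked, in the order asked, and still so for the second after the job is handed in, with the robot touching nothing.
It also fails if it takes over 72 s, if anything falls off the work surface, if the arm or the gripper's body presses on something with over 40 N, if the wrist force passes 120 N, or if a joint passes its speed limit or range.

### The arm

A 7-joint arm with a two-finger parallel gripper is mounted at the origin on the work surface. World frame = base frame: x ahead of the robot, y to its left, z up, the work surface at z = 0. Lengths are in mm, angles in rad, forces in N, time in s.
With the tool pointing down it reaches from about 400 to 850 mm from the base axis. Payload 4.5 kg.
Tool frame: the origin (TCP) lies at the centre of the arm's flange, where the gripper is bolted on; the fingertips stand 166 mm ahead of it and the grasp point (between the pads) lies 147 mm ahead of it; z points along the fingers, y is the line along which they close (so a half turn about z gives the same grasp; the last joint's range is limited). The gripper opens to 88 mm and grips with 3 to 60 N. Pads are 18 mm wide; open, the fingers measure 123 mm over their backs; the gripper's body (75 mm by 187 mm) begins 45 mm behind the grasp point.
Start: joints at [-1.19, 0.689, -0.195, 1.565, 0.157, 0.902, -0.215], TCP at [212.41, 587.809, 404.743] pointing down, gripper open.
Joint ranges: [-3.01, 3.01], [-0.46, 2.08], [-1.47, 1.51], [0.13, 2.56], [-1, 4.14], [0.04, 2.09], [-2.66, 2.66]. Speed limits (rad/s): [2.57, 2.57, 3.14, 3.14, 3.14, 3.14, 3.14].

### API

Orientations are given as a rotation vector (axis times angle).
In Python, from station import status, imaging, close_job gives the robot as it stands.
- The arm moves only by the tool step_arm, never from a script. Its argument "series" is one flat list of numbers, 7 for each row, row after row: the turn, a rotation vector about the tool's x, y, z in units of 45 degrees (1.0 is 45 degrees), then the shift along the tool's x, y, z in units of 2.5 cm (1.0 is 2.5 cm), then the finger opening in mm, from 0 to 88.1. In form: [ax, ay, az, tx, ty, tz, grip, ax, ay, az, tx, ty, tz, grip, ...]. A call has 1 to 20 rows; each row shifts and turns the commanded pose from where the row before left it, along the tool's axes as they then stand; what a row does not reach is not made up. A row lasts 1/12 s, in which the tool goes at most 41.7 mm and 7.16 degrees, less where a joint would pass 70% of its speed; a pose out of reach is approached as far as the arm can. A call with a number of a shift or a turn outside -1 to 1 is refused whole. A call with a gripper value outside its range is refused whole. The fingers move at their own pace and stop on an object; "squeeze" is the grip in N (left out, the last holds). Time passes only in rows, so rows that do not move let the fingers close. It gives the time, the measured TCP pose, the force, the opening and the grip force at its end, in the units of the state.
- status.read_state(): the state, without advancing time (a new reading comes with each control period).
- imaging.grab_frame(name): name is "scene" or "top" or "wrist"; returns (picture, depth): 480x640x3 uint8, blue, green, red; 480x640 float32, mm along the optical axis (not along the pixel's ray), 0 where there is no reading.
- imaging.camera_info(name): a dict with "intrinsics" (3x3 intrinsics, pixels), "dist" ([k1, k2, p1, p2, k3] as OpenCV has them; the pictures are not rectified), "R" (3x3) and "t" (3): a world point X has camera coordinates R X + t. Camera axes: x right, y down, z forward; pixel columns grow to the right and rows downward; lengths in mm; the calibration is good to about 2 mm. A picture is of the moment at which its call begins: read the wrist's pose just before it. camera_info takes no time and is no camera call; for the wrist camera it gives the pose at the moment of the call.
- close_job(): hands the job in; it is judged then, once.
The state is a dict: "t": time; "joints": joint angles; "joint_velocities": joint speeds; "effort": joint torques, N m; "position": TCP position; "tool_rot": TCP orientation; "ft_force": force on the tool from outside, world axes, zero at the start; "ft_torque": the same for the moment, N m; "finger_gap": finger opening in mm; "grasp_force": force on a finger pad.
Only numpy, scipy, OpenCV 4.12 (cv2) and the standard library are available. Lean on these libraries where they do the work, as an engineer would, in place of code of your own. Each camera call takes 0.05 s, during which the arm holds its last target. There are 200 camera calls.

## Working session

There is one attempt and no reset: what is moved stays moved. The work goes in short steps, Python scripts to look and compute and a tool call to move; the robot and the scene stay as the last step left them, time stands still between calls to the robot, and variables do not carry over. Pictures are saved under pics/ and viewed, at most 10 in all, crops included, and the job is handed in when it is done.

Besides the shell and the picture viewer there is one more tool, called after "Call:" in YAML: its name, and indented under it one key for each argument. step_arm: Moves the arm, as the interface text tells. Shifts and turns lie within -1 to 1; 1 stands for 2.5 cm of shift or 45 degrees of turn. Its arguments: {"type":"object","properties":{"series":{"type":"array","items":{"type":"number"}},"squeeze":{"type":"number"}},"required":["series"]}

```bash
ls; mkdir -p pics; python3 - <<'E'
from station import status, imaging
import cv2,numpy as np
s=status.read_state();print(s)
for n in("scene","top"):
    p,d=imaging.grab_frame(n);cv2.imwrite(f"pics/{n}0.png",p);np.save(f"pics/{n}0.npy",d)
    print(n,imaging.camera_info(n))
E
```

```text
pics
{'t': 0.0, 'joints': array([-1.19017585,  0.68993664, -0.19451153,  1.56632563,  0.15730566,
        0.90250503, -0.21509756]), 'joint_velocities': array([-7.48856796e-04, -4.56201960e-05, -8.06262127e-05,  1.25693074e-03,
       -2.62390335e-04, -6.62756979e-04,  2.25886428e-03]), 'effort': array([-1.23022764e-03, -5.27554929e+01, -1.26734812e+00, -1.53422195e+01,
       -5.26327011e-02,  6.41997642e-03,  1.78519776e-04]), 'position': array([212.36016251, 587.46955806, 403.9441589 ]), 'tool_rot': array([-5.41895490e-01, -3.09433187e+00,  2.78782646e-03]), 'ft_force': array([ 0.47702754,  0.72151546, -0.12686361]), 'ft_torque': array([ 0.02290968,  0.06734993, -0.01461634]), 'grasp_force': 0.0, 'finger_gap': 87.97674881310745}
scene {'intrinsics': array([[558.16255407,   0.        , 320.07056117],
       [  0.        , 558.16255407, 241.58793085],
       [  0.        ,   0.        ,   1.        ]]), 'dist': array([0.04809292, 0.        , 0.        , 0.        , 0.        ]), 'R': array([[-0.65503365,  0.75559021,  0.00378731],
       [ 0.53402749,  0.46649162, -0.70512424],
       [-0.53455172, -0.45985758, -0.70907366]]), 't': array([ 329.53983231, -241.87627863, 1551.25956647])}
top {'intrinsics': array([[480.80257034,   0.        , 324.00125195],
       [  0.        , 480.80257034, 247.36950221],
       [  0.        ,   0.        ,   1.        ]]), 'dist': array([-0.0928894,  0.       ,  0.       ,  0.       ,  0.       ]), 'R': array([[-0.1430555 , -0.98971363,  0.00143046],
       [-0.96791855,  0.13960324, -0.20891293],
       [ 0.20656428, -0.03127072, -0.9779332 ]]), 't': array([140.88674768, 563.06014473, 874.29030457])}
```

View pics/scene0.png

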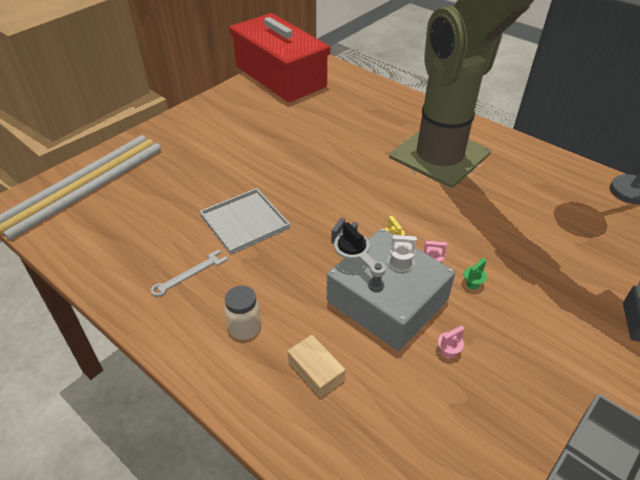

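View pics/top0.png

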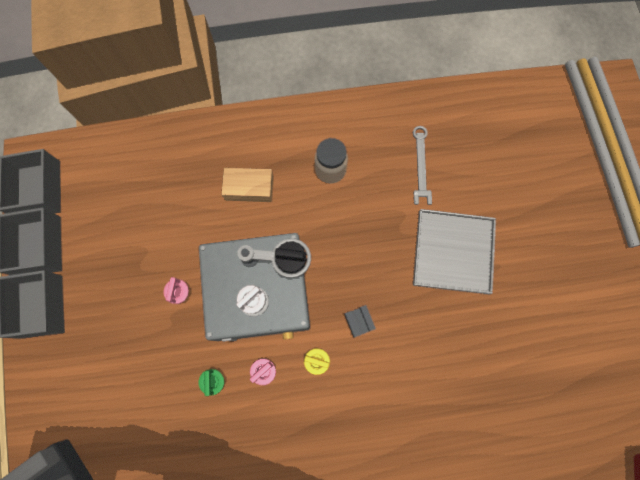

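The scene view shows the tank at (390,285) with the white strainer at (402,250), the cap swung out at (350,240) and the tray at (245,220). In the top view the strainer is at (251,299), the pivot at (246,254), the cap at (291,257), the tray at (456,252), and the V-block at (360,321).

```bash
cat > h.py <<'E'
import numpy as np,cv2
from station import status,imaging
def ray(c,uv,z):
    uv=np.asarray(uv,float).reshape(-1,1,2)
    n=cv2.undistortPoints(uv,c["intrinsics"],c["dist"]).reshape(-1,2)
    d=np.c_[n,np.ones(len(n))]@c["R"]; C=-c["R"].T@c["t"]
    return C+d*((z-C[2])/d[:,2])[:,None]
def proj(c,X):
    return cv2.projectPoints(np.asarray(X,float).reshape(-1,1,3),cv2.Rodrigues(c["R"])[0],c["t"],c["intrinsics"],c["dist"])[0].reshape(-1,2)
E
python3 - <<'E'
from h import *
c=imaging.camera_info("top");np.set_printoptions(precision=1,suppress=True)
print("C",-c["R"].T@c["t"])
for n,uv,z in [("str",(251,300),139),("piv",(246,253),153),("cap",(291,257),188),("tankc",[(201,247),(297,235),(308,327),(208,338)],100),
 ("tray",[(421,211),(495,218),(491,292),(415,285)],16),("vb",(360,321),40),("jar",(331,152),95)]: print(n,ray(c,uv,z))
c=imaging.camera_info("scene")
print("scene C",-c["R"].T@c["t"])
for n,uv,z in [("piv",(377,268),153),("str",(401,258),139),("cap",(349,232),188)]: print(n,ray(c,uv,z))
E
```

```text
C [384.6  88.2 972.4]
str [[486.2 200.4 139. ]]
piv [[567.1 197.9 153. ]]
cap [[541.9 119.7 188. ]]
tankc [[602.3 287.4 100. ]
 [599.4 106.8 100. ]
 [428.1 109.7 100. ]
 [433.7 290.6 100. ]]
tray [[ 634.3 -152.9   16. ]
 [ 597.7 -304.8   16. ]
 [ 447.2 -263.1   16. ]
 [ 484.  -112.3   16. ]]
vb [[428.1  10.5  40. ]]
jar [[756.8  19.3  95. ]]
scene C [1174.3  577.2  928.2]
piv [[572.5 200.3 153. ]]
str [[510.1 212.8 139. ]]
cap [[560.6 121.8 188. ]]
```

Call:
step_arm:
  series: [0,0,0,-0.97,-0.68,0,88,0,0,0,-0.97,-0.68,0,88,0,0,0,-0.97,-0.68,0,88,0,0,0,-0.97,-0.68,0,88,0,0,0,-0.97,-0.68,0,88,0,0,0,-0.97,-0.68,0,88,0,0,0,-0.97,-0.68,0,88,0,0,0,-0.97,-0.68,0,88,0,0,0,-0.97,-0.68,0,88,0,0,0,-0.97,-0.68,0,88,0,0,0,-0.97,-0.68,0,88,0,0,0,-0.97,-0.68,0,88,0,0,0,-0.97,-0.68,0,88,0,0,0,-0.97,-0.68,0,88,0,0,0,-0.97,-0.68,0,88,0,0,0,-0.97,-0.68,0,88,0,0,0,0,0,0,88,0,0,0,0,0,0,88]

```text
t: 1.6
position: [485.7, 198.3, 404.3]
tool_rot: [-0.549, -3.093, 0.001]
ft_force: [-0.1, -0.1, -0.4]
finger_gap: 88.4
grasp_force: 0.0
```

```bash
python3 - <<'E'
from h import *
s=status.read_state();print(s["t"],s["position"],s["tool_rot"],s["joints"])
c=imaging.camera_info("wrist");p,d=imaging.grab_frame("wrist");cv2.imwrite("pics/w1.png",p)
np.save("pics/w1.npy",d);print(c); print(proj(c,[[486,200,139],[567,198,153],[542,120,188]]))
E
```

```text
1.6 [485.68919972 198.27741583 404.31812763] [-5.48727989e-01 -3.09306387e+00  1.45088653e-03] [-0.31674212  0.56344904 -0.25246942  1.8652484   0.20041165  0.7381765
  0.53891256]
{'intrinsics': array([[369.35446515,   0.        , 322.96053931],
       [  0.        , 369.35446515, 238.65728368],
       [  0.        ,   0.        ,   1.        ]]), 'dist': array([-0.00292453,  0.        ,  0.        ,  0.        ,  0.        ]), 'R': array([[ 3.44726378e-01,  9.38703023e-01, -5.99140141e-04],
       [ 9.04180320e-01, -3.31876729e-01,  2.68915945e-01],
       [ 2.52233370e-01, -9.32441505e-02, -9.63163463e-01]]), 't': array([-353.11575659, -410.59144379,  284.69033654])}
[[325.97425386 238.43133689]
 [362.60316469 347.947142  ]
 [236.38439034 383.97336867]]
```

View pics/w1.png

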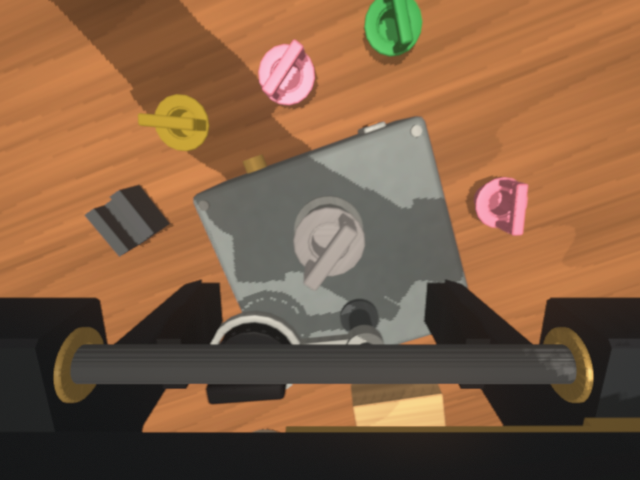

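The wrist view shows the strainer's flange at about (329,238), its handle bar running from about (314,281) to (350,223), and the V-block at (128,220).

```bash
python3 - <<'E'
from h import *
c=imaging.camera_info("wrist");p=cv2.imread("pics/w1.png");d=np.load("pics/w1.npy")
np.set_printoptions(precision=2,suppress=True)
vv,uu=np.mgrid[150:320,250:420]
uv=np.c_[uu.ravel(),vv.ravel()].astype(float); z=d[150:320,250:420].ravel()
n=cv2.undistortPoints(uv.reshape(-1,1,2),c["intrinsics"],c["dist"]).reshape(-1,2)
P=(np.c_[n,np.ones(len(n))]*z[:,None]-c["t"])@c["R"]
P=P[z>0]; r=np.hypot(P[:,0]-486,P[:,1]-200)
h=P[(P[:,2]>160)&(P[:,2]<185)&(r<40)]; m=h.mean(0)
print("bar",len(h),m,np.median(h[:,2]))
if len(h):
    box=cv2.minAreaRect(h[:,:2].astype(np.float32)); print(box)
    w,v=np.linalg.eigh(np.cov(h[:,:2].T)); print("dir",v[:,1],np.degrees(np.arctan2(v[1,1],v[0,1])))
f=P[(P[:,2]>132)&(P[:,2]<148)&(r<40)]; print("flange",len(f),cv2.minEnclosingCircle(f[:,:2].astype(np.float32)),np.median(f[:,2]))
print("click",ray(c,[(314,281),(350,223)],174), ray(c,[(329,238)],139))
d=np.load("pics/top0.npy"); c=imaging.camera_info("top")
vv,uu=np.mgrid[200:360:1,180:520:1];uv=np.c_[uu.ravel(),vv.ravel()].astype(float);z=d[200:360,180:520].ravel()
n=cv2.undistortPoints(uv.reshape(-1,1,2),c["intrinsics"],c["dist"]).reshape(-1,2)
P=(np.c_[n,np.ones(len(n))]*z[:,None]-c["t"])@c["R"]
k=P[(abs(P[:,2]-100)<5)&(P[:,1]>80)]; print("tank",cv2.minAreaRect(k[:,:2].astype(np.float32)),np.median(k[:,2]))
k=P[(P[:,2]>182)&(P[:,2]<195)&(P[:,0]>500)]; print("capbar",len(k),cv2.minAreaRect(k[:,:2].astype(np.float32)),np.median(k[:,2]))
k=P[(P[:,2]>147)&(P[:,2]<159)&(P[:,0]>552)]; print("hub",len(k),k.mean(0))
k=P[(P[:,2]>10)&(P[:,2]<20)&(P[:,1]<-70)]; print("tray",len(k),cv2.minAreaRect(k[:,:2].astype(np.float32)))
E
```

```text
bar 1376 [486.89 202.94 172.97] 173.78216813863827
((488.64727783203125, 201.96661376953125), (10.390091896057129, 46.50010681152344), 35.63077163696289)
dir [-0.58  0.82] 125.37036699389307
flange 2166 ((488.4710693359375, 201.9566192626953), 24.854148864746094) 139.03225331079227
click [[498.7  188.95 174.  ]
 [471.78 221.39 174.  ]] [[485.46 204.04 139.  ]]
tank ((517.8303833007812, 200.43882751464844), (190.774169921875, 179.58712768554688), 88.67079162597656) 99.22755695192816
capbar 247 ((549.2510986328125, 121.512939453125), (49.78341293334961, 14.362777709960938), 75.0522232055664) 186.7549344463877
hub 595 [566.39 156.08 152.31]
tray 651 ((549.5101928710938, -209.5885467529297), (160.34542846679688, 176.51229858398438), 74.75469970703125)
```

Call:
step_arm:
  series: [0,0,0.127,0,0,0,60,0,0,0.127,0,0,0,50,0,0,0.127,0,0,0,44,0,0,0.127,0,0,0,44,0,0,0.127,0,0,0,44,0,0,0.127,0,0,0,44,0,0,0,0.05,0.18,0,44,0,0,0,0,0,0.8,44,0,0,0,0,0,0.8,44,0,0,0,0,0,0.8,44,0,0,0,0,0,0.7,44,0,0,0,0,0,0.39,44,0,0,0,0,0,0,44,0,0,0,0,0,0,44]

```text
t: 2.82
position: [487.6, 204.6, 317.4]
tool_rot: [-1.426, -2.798, 0.0]
ft_force: [0.5, 0.5, 0.2]
finger_gap: 44.1
grasp_force: 0.0
```

```bash
python3 - <<'E'
from h import *
from scipy.spatial.transform import Rotation as R
s=status.read_state();M=R.from_rotvec(s["tool_rot"]).as_matrix();print(s["t"],s["position"],M,s["finger_gap"],s["joints"])
E
```

```text
2.8167 [487.61001016 204.58524544 317.41405741] [[-5.87458701e-01  8.09253859e-01 -6.82747612e-04]
 [ 8.09253868e-01  5.87458990e-01  3.34633756e-04]
 [ 6.71889881e-04 -3.55932635e-04 -9.99999711e-01]] 44.05377333777631 [-0.44628134  0.69431263 -0.06225034  1.94206867  0.08065056  0.50798976
  0.06324963]
```

Call:
step_arm:
  series: [0,0,0,-0.1,0.02,0,44,0,0,0,0,0,0,4,0,0,0,0,0,0,4,0,0,0,0,0,0,4,0,0,0,0,0,0,4,0,0,0,0,0,0,4,0,0,0,0,0,0,4]
  squeeze: 25

```text
t: 3.4
position: [489.6, 202.0, 317.6]
tool_rot: [1.43, 2.797, 0.0]
ft_force: [-0.4, -0.8, 1.5]
finger_gap: 9.5
grasp_force: 25.0
```

Call:
step_arm:
  series: [0,0,0,0,0,-0.3,4,0,0,0,0,0,-0.6,4,0,0,0,0,0,-1,4,0,0,0,0,0,-1,4,0,0,0,0,0,-1,4,0,0,0,0,0,-0.5,4,0,0,0,0,0,0,4]

```text
t: 3.98
position: [490.3, 202.3, 430.7]
tool_rot: [1.429, 2.794, 0.008]
ft_force: [0.7, 0.4, -1.9]
finger_gap: 9.5
grasp_force: 25.0
```

Call:
step_arm:
  series: [0,0,0,-0.45,-0.25,0,4,0,0,0,-0.9,-0.5,0,4,0,0,0,-0.9,-0.5,0,4,0,0,0,-0.9,-0.5,0,4,0,0,0,-0.9,-0.5,0,4,0,0,0,-0.9,-0.5,0,4,0,0,0,-0.9,-0.5,0,4,0,0,0,-0.9,-0.5,0,4,0,0,0,-0.9,-0.5,0,4,0,0,0,-0.9,-0.5,0,4,0,0,0,-0.9,-0.5,0,4,0,0,0,-0.9,-0.5,0,4,0,0,0,-0.9,-0.5,0,4,0,0,0,-0.9,-0.5,0,4,0,0,0,-0.9,-0.5,0,4,0,0,0,-0.9,-0.5,0,4,0,0,0,-0.45,-0.2,0,4,0,0,0,0,0,0,4,0,0,0,0,0,0,4]

```text
t: 5.57
position: [538.8, -206.0, 426.4]
tool_rot: [-1.43, -2.794, -0.001]
ft_force: [0.3, 0.8, 0.1]
finger_gap: 9.2
grasp_force: 25.0
```

```bash
python3 - <<'E'
from h import *
s=status.read_state();print(s["position"],s["finger_gap"],s["grasp_force"],s["ft_force"],s["joints"])
p,d=imaging.grab_frame("scene");a=p[130:380,170:490]
q,d=imaging.grab_frame("wrist")
c=imaging.camera_info("wrist")
cv2.imwrite("pics/m2.png",np.hstack([cv2.resize(a,(480,375)),cv2.resize(q,(320,240),interpolation=cv2.INTER_AREA) if 0 else cv2.copyMakeBorder(cv2.resize(q,(320,240)),0,135,0,0,0)]))
E
```

```text
[ 538.80798566 -206.01040437  426.37014579] 9.237920223260197 24.998331516981125 [0.27241069 0.75654945 0.10402758] [ 0.34777577  0.59580331 -0.10456959  1.69081712  0.07599085  0.86138129
  0.83609054]
```

View pics/m2.png

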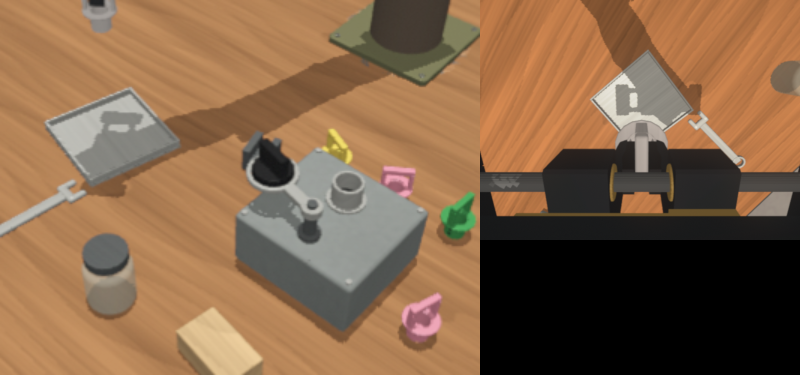

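The strainer hangs upright in the gripper above the tray, and the open neck at (348,185) is empty, with the cap still swung out at (270,165).

Call:
step_arm:
  series: [0,0,0,0,0,0.5,4,0,0,0,0,0,1,4,0,0,0,0,0,1,4,0,0,0,0,0,1,4,0,0,0,0,0,1,4,0,0,0,0,0,1,4,0,0,0,0,0,1,4,0,0,0,0,0,1,4,0,0,0,0,0,0.4,4,0,0,0,0,0,0.2,4,0,0,0,0,0,0.1,4,0,0,0,0,0,0,4,0,0,0,0,0,0,4]

```text
t: 6.75
position: [539.9, -206.1, 223.7]
tool_rot: [1.429, 2.796, 0.001]
ft_force: [0.0, 0.0, -0.6]
finger_gap: 9.2
grasp_force: 25.0
```

Call:
step_arm:
  series: [0,0,0,0,0,0.1,4,0,0,0,0,0,0.1,4,0,0,0,0,0,0.06,4,0,0,0,0,0,0.04,4,0,0,0,0,0,0,4,0,0,0,0,0,0,4]

```text
t: 7.25
position: [539.3, -206.2, 214.9]
tool_rot: [-1.43, -2.797, -0.0]
ft_force: [0.4, 1.0, -1.1]
finger_gap: 9.5
grasp_force: 25.0
```

Call:
step_arm:
  series: [0,0,0,0,0,0.03,4,0,0,0,0,0,0,4,0,0,0,0,0,0,4]

```text
t: 7.5
position: [539.4, -206.3, 214.6]
tool_rot: [1.43, 2.797, -0.0]
ft_force: [-0.7, -0.2, 3.3]
finger_gap: 9.4
grasp_force: 25.0
```

Call:
step_arm:
  series: [0,0,0,0,0,0.03,4,0,0,0,0,0,0,4,0,0,0,0,0,0,4]

```text
t: 7.75
position: [539.4, -206.3, 214.5]
tool_rot: [1.43, 2.796, -0.0]
ft_force: [-2.0, 0.4, 10.2]
finger_gap: 9.7
grasp_force: 25.0
```

Call:
step_arm:
  series: [0,0,0,0,0,-0.03,4,0,0,0,0,0,0,12,0,0,0,0,0,0,20,0,0,0,0,0,0,36,0,0,0,0,0,0,40,0,0,0,0,0,-0.3,40,0,0,0,0,0,-0.8,40,0,0,0,0,0,-1,40,0,0,0,0,0,-1,40,0,0,0,0,0,-1,40,0,0,0,0,0,-1,40,0,0,0,0,0,-1,40,0,0,0,0,0,-1,40,0,0,0,0,0,-0.4,40,0,0,0,0,0,0,40]

```text
t: 9.0
position: [539.9, -206.4, 404.3]
tool_rot: [1.428, 2.792, 0.002]
ft_force: [0.6, 0.1, -0.1]
finger_gap: 40.5
grasp_force: 0.0
```

Call:
step_arm:
  series: [0,0,0,0.866,0.667,0,40,0,0,0,0.866,0.667,0,40,0,0,0,0.866,0.667,0,40,0,0,0,0.866,0.667,0,40,0,0,0,0.866,0.667,0,40,0,0,0,0.866,0.667,0,40,0,0,0,0.866,0.667,0,40,0,0,0,0.866,0.667,0,40,0,0,0,0.866,0.667,0,40,0,0,0,0.866,0.667,0,40,0,0,0,0.866,0.667,0,40,0,0,0,0.866,0.667,0,40,0,0,0,0,0,0,40]

```text
t: 10.08
position: [548.4, 128.6, 400.0]
tool_rot: [-1.415, -2.8, -0.005]
ft_force: [1.0, 0.7, 0.1]
finger_gap: 40.2
grasp_force: 0.0
```

Call:
step_arm:
  series: [0,0,-0.15,0,0,0,40,0,0,-0.15,0,0,0,40,0,0,-0.15,0,0,0,40,0,0,-0.15,0,0,0,40,0,0,-0.15,0,0,0,40,0,0,-0.15,0,0,0,40,0,0,-0.15,0,0,0,40,0,0,-0.15,0,0,0,40,0,0,-0.15,0,0,0,40,0,0,-0.15,0,0,0,40,0,0,-0.15,0,0,0,40,0,0,-0.15,0,0,0,40,0,0,-0.15,0,0,0,40,0,0,-0.15,0,0,0,40,0,0,-0.15,0,0,0,40,0,0,-0.15,0,0,0,40,0,0,-0.15,0,0,0,40,0,0,-0.15,0,0,0,40,0,0,-0.15,0,0,0,40,0,0,0,0,0,0,40]

```text
t: 11.75
position: [549.1, 120.8, 400.0]
tool_rot: [1.895, -2.503, -0.003]
ft_force: [0.1, 0.5, -0.2]
finger_gap: 40.0
grasp_force: 0.0
```

```bash
cat >> h.py <<'E'
from scipy.spatial.transform import Rotation
def cloud(n):
    c=imaging.camera_info(n);p,d=imaging.grab_frame(n)
    vv,uu=np.mgrid[0:480,0:640];uv=np.c_[uu.ravel(),vv.ravel()].astype(float);z=d.ravel()
    q=cv2.undistortPoints(uv.reshape(-1,1,2),c["intrinsics"],c["dist"]).reshape(-1,2)
    return p,((np.c_[q,np.ones(len(q))]*z[:,None]-c["t"])@c["R"])[z>0]
def st():
    s=status.read_state();M=Rotation.from_rotvec(s["tool_rot"]).as_matrix()
    print(s["t"],s["position"],"yang",np.degrees(np.arctan2(M[1,1],M[0,1])),"zax",M[:,2],"j",s["joints"],s["finger_gap"],s["ft_force"],s["ft_torque"])
    return s,M
E
python3 - <<'E'
from h import *
np.set_printoptions(precision=3,suppress=True)
st()
p,P=cloud("wrist");cv2.imwrite("pics/w3.png",p)
k=P[(P[:,2]>180)&(P[:,2]<195)&(np.hypot(P[:,0]-549,P[:,1]-121)<40)]; print(len(k),k[:,2].mean(),cv2.minAreaRect(k[:,:2].astype(np.float32)))
p,P=cloud("top")
k=P[(P[:,2]>5)&(P[:,2]<75)&(np.hypot(P[:,0]-540,P[:,1]+208)<60)&(P[:,2]>25)];print("strainer pts",len(k),k[:,2].max(),k.mean(0))
E
```

```text
11.75 [549.108 120.79  399.954] yang 164.25056021549588 zax [-0.003  0.    -1.   ] j [ 0.115  0.691 -0.715  1.747  0.551  0.918  2.034] 39.97447232830813 [ 0.07   0.5   -0.203] [0.04  0.081 0.005]
2135 187.44823187807344 ((551.2695922851562, 120.31819915771484), (49.554412841796875, 13.852401733398438), 74.43622589111328)Traceback (most recent call last):
  File "<stdin>", line 7, in <module>
    return umr_maximum(a, axis, None, out, keepdims, initial, where)
ValueError: zero-size array to reduction operation maximum which has no identity
```

View pics/w3.png

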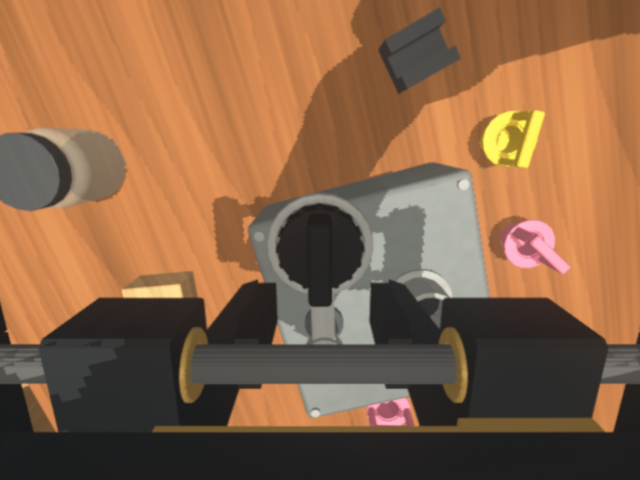

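Call:
step_arm:
  series: [0,0,0,0,-0.05,0.6,40,0,0,0,0,0,0.8,40,0,0,0,0,0,0.8,40,0,0,0,0,0,0.5,40,0,0,0,0,0,0.18,40,0,0,0,0,0,0,40,0,0,0,0,0,0,40]

```text
t: 12.43
position: [550.7, 121.5, 329.9]
tool_rot: [-1.891, 2.508, 0.0]
ft_force: [0.4, -0.4, -0.1]
finger_gap: 39.8
grasp_force: 0.0
```

```bash
python3 - <<'E'
from h import *
np.set_printoptions(precision=3,suppress=True)
st()
p,_=imaging.grab_frame("scene");q,_=imaging.grab_frame("top")
a=cv2.resize(p[160:360,180:480],(600,400));b=cv2.resize(q[200:300,400:500],(200,200))
cv2.imwrite("pics/m4.png",np.hstack([a,cv2.copyMakeBorder(b,0,200,0,0,0)]))
E
```

```text
12.4333 [550.698 121.511 329.938] yang 164.04150013398345 zax [ 0.  0. -1.] j [ 0.071  0.779 -0.643  1.811  0.647  0.774  1.949] 39.84452567030698 [ 0.366 -0.448 -0.061] [0.082 0.086 0.004]
```

View pics/m4.png

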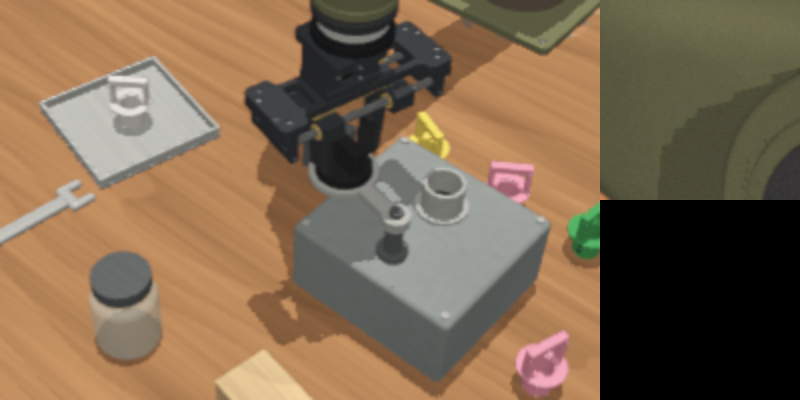

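The strainer stands upright in the tray at (130,95), and the fingers straddle the cap's bar at (345,160).

Call:
step_arm:
  series: [0,0,0,0,0,0,5,0,0,0,0,0,0,5,0,0,0,0,0,0,5,0,0,0,0,0,0,5,0,0,0,0,0,0,5,0,0,0,0,0,0,5]
  squeeze: 40

```text
t: 13.03
position: [550.6, 121.3, 329.9]
tool_rot: [-1.893, 2.507, -0.0]
ft_force: [-0.7, -0.4, 1.2]
finger_gap: 13.0
grasp_force: 40.0
```

Call:
step_arm:
  series: [0,0,0.108,0,0.272,0,5,0,0,0.108,0,0.272,0,5,0,0,0.108,0,0.272,0,5,0,0,0.108,0,0.272,0,5,0,0,0,0,0,0,5,0,0,0,0,0,0,5]

```text
t: 13.53
position: [525.7, 132.1, 329.9]
tool_rot: [-1.446, 2.789, -0.0]
ft_force: [0.2, -0.3, 1.3]
finger_gap: 13.8
grasp_force: 40.0
```

```bash
python3 - <<'E'
from h import *
np.set_printoptions(precision=3,suppress=True)
s,M=st(); v=s["position"][:2]-[567.8,199.3]; print(np.hypot(*v),np.degrees(np.arctan2(v[1],v[0]))%360)
E
```

```text
13.5333 [525.721 132.106 329.886] yang 144.80208389359552 zax [ 0. -0. -1.] j [-0.008  0.734 -0.544  1.879  0.576  0.69   1.633] 13.835206668761801 [ 0.182 -0.267  1.347] [ 0.117  0.237 -0.044]
79.28282783121243 237.9438419921363
```

Call:
step_arm:
  series: [0,0,0.11,0,0.276,0,5,0,0,0.11,0,0.276,0,5,0,0,0.11,0,0.276,0,5,0,0,0.11,0,0.276,0,5,0,0,0.11,0,0.276,0,5,0,0,0.11,0,0.276,0,5,0,0,0.11,0,0.276,0,5,0,0,0.11,0,0.276,0,5,0,0,0.11,0,0.276,0,5,0,0,0.11,0,0.276,0,5,0,0,0.11,0,0.276,0,5,0,0,0.11,0,0.276,0,5,0,0,0,0,0,0,5,0,0,0,0,0,0,5]

```text
t: 14.7
position: [489.6, 202.5, 329.8]
tool_rot: [0.124, 3.139, 0.001]
ft_force: [-0.5, 0.4, 2.6]
finger_gap: 13.8
grasp_force: 40.0
```

```bash
python3 - <<'E'
from h import *
np.set_printoptions(precision=3,suppress=True)
s,M=st(); v=s["position"][:2]-[567.8,199.3]; print(np.hypot(*v),np.degrees(np.arctan2(v[1],v[0]))%360)
p,P=cloud("wrist");cv2.imwrite("pics/w5.png",p)
k=P[(P[:,2]>145)&(P[:,2]<156)&(P[:,0]>450)&(P[:,0]<620)&(P[:,1]>150)&(P[:,1]<250)];print(len(k),k.mean(0))
h=k[abs(k[:,0]-487)<38];print(cv2.minEnclosingCircle(h[:,:2].astype(np.float32)))
E
```

```text
14.7 [489.592 202.524 329.824] yang 85.48864731798217 zax [ 0.001  0.001 -1.   ] j [-0.338  0.681 -0.231  1.925  0.272  0.565  0.742] 13.791910717891936 [-0.474  0.411  2.598] [ 0.154  0.029 -0.005]
78.2745560595538 177.63928711705222
5459 [495.106 202.408 149.623]
((489.39984130859375, 202.25405883789062), 34.831058502197266)
```

View pics/w5.png

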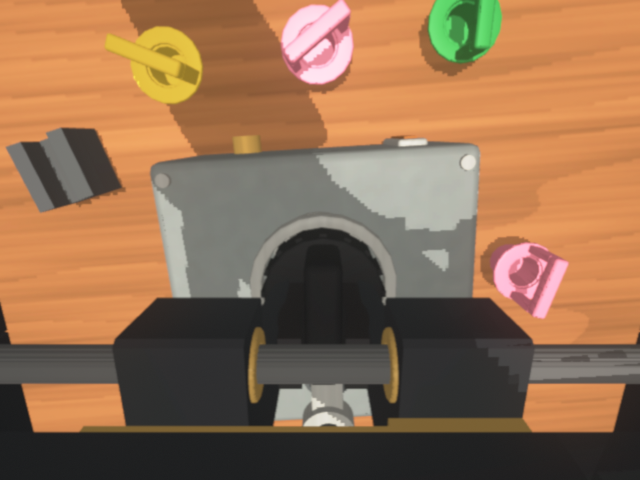

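Over the neck: the ring's centre is near (323,285), and the tank's side edges run at columns 155 to 190 and 478.

```bash
python3 - <<'E'
from h import *
np.set_printoptions(precision=2,suppress=True)
p,P=cloud("wrist")
k=P[abs(P[:,2]-100)<4]
for x in range(436,480,6):
    q=k[(abs(k[:,0]-x)<3)&(abs(k[:,1]-200)<120),1]
    if len(q)>20: print(x,len(q),q.min(),q.max(),(q.min()+q.max())/2)
r=P[(abs(P[:,2]-149)<3)&(P[:,0]<488)&(abs(P[:,1]-202)<45)]
d=np.hypot(r[:,0]-489.4,r[:,1]-202.25);
for x in range(462,488,5):
    q=r[abs(r[:,0]-x)<2.5,1];print("ring",x,q.min(),q.max(),(q.min()+q.max())/2)
hh=P[(abs(P[:,2]-152)<3)&(P[:,0]>545)&(abs(P[:,1]-200)<30)];print("hub",len(hh),hh.min(0),hh.max(0))
E
```

```text
436 3637 108.27118039719389 294.3424755462147 201.3068279717043
442 3481 108.2883293625963 294.97924271346875 201.63378603803253
448 3415 107.99013532877268 294.1618598292621 201.07599757901738
454 3357 108.07459385040963 294.97547001265 201.52503193152984
460 3287 107.3438921882071 294.0659852520948 200.70493872015095
466 2762 107.48220859147575 294.6619775343341 201.0720930629049
472 2267 107.65635943883723 293.87547070032014 200.76591506957868
478 2000 107.07403491237699 294.3634450292536 200.7187399708153
ring 462 178.76619614080008 225.43437030539891 202.1002832230995
ring 467 174.4062545682353 230.12450645883024 202.26538051353276
ring 472 171.24351996193204 233.05153615507732 202.1475280585047
ring 477 169.45074214558844 234.88132773486174 202.16603494022507
ring 482 167.47610561232236 236.2173508676072 201.84672823996476
ring 487 168.0614889959007 236.59312610731598 202.32730755160833
hub 1098 [545.11 185.22 149.  ] [566.19 211.89 154.71]
```

Call:
step_arm:
  series: [0,0,-0.023,0,-0.06,0,5,0,0,0,0,0,0,5,0,0,0,0,0,0,5]

```text
t: 15.05
position: [489.4, 200.5, 329.8]
tool_rot: [0.1, 3.139, 0.001]
ft_force: [0.8, 1.1, 2.1]
finger_gap: 13.5
grasp_force: 40.0
```

```bash
cat > ring.py <<'E'
from h import *
np.set_printoptions(precision=2,suppress=True)
st();p,P=cloud("wrist");k=P[abs(P[:,2]-100)<4];t=[];g=[]
for x in range(436,480,6):
    q=k[(abs(k[:,0]-x)<3)&(abs(k[:,1]-200)<120),1];t.append((x,(q.min()+q.max())/2))
a=np.array(t);print("neck y",a[:,1].mean()-.0233*(488-a[:,0].mean()))
r=P[(abs(P[:,2]-149)<3)&(P[:,0]<488)&(abs(P[:,1]-202)<45)]
for x in range(462,488,5):
    q=r[abs(r[:,0]-x)<2.5,1];g.append((q.min()+q.max())/2)
print("ring y",np.mean(g))
E
python3 ring.py
```

```text
15.05 [489.45 200.52 329.83] yang 86.33607343103718 zax [ 0.  0. -1.] j [-0.33  0.68 -0.24  1.93  0.28  0.56  0.75] 13.522286945500683 [0.85 1.09 2.14] [ 0.2  -0.12  0.13]
neck y 200.30416489374142
ring y 200.07345356642568
```

Call:
step_arm:
  series: [0,0,0.127,0,0,0.012,5,0,0,0.127,0,0,0.012,5,0,0,0.127,0,0,0.012,5,0,0,0.127,0,0,0.012,5,0,0,0.127,0,0,0.012,5,0,0,0.127,0,0,0.012,5,0,0,0,0,0,0,5]

```text
t: 15.68
position: [489.4, 200.7, 328.0]
tool_rot: [1.026, 2.968, 0.0]
ft_force: [1.3, -0.8, 1.1]
finger_gap: 13.6
grasp_force: 40.0
```

```bash
python3 ring.py
```

```text
15.6833 [489.38 200.72 328.01] yang 51.86149896370977 zax [ 0. -0. -1.] j [-0.44  0.68 -0.06  1.93  0.08  0.53  0.35] 13.591870246727073 [ 1.34 -0.76  1.12] [-0.   -0.28 -0.03]
neck y 205.74447579041512
ring y 210.99544543901732
```

Call:
step_arm:
  series: [0,0,0.127,0,0,0.012,5,0,0,0.127,0,0,0.012,5,0,0,0.127,0,0,0.012,5,0,0,0.127,0,0,0.012,5,0,0,0.127,0,0,0.012,5,0,0,0.127,0,0,0.012,5,0,0,0.127,0,0,0.012,5,0,0,0.127,0,0,0.012,5,0,0,0.127,0,0,0.012,5,0,0,0.127,0,0,0.012,5,0,0,0.127,0,0,0.012,5,0,0,0.127,0,0,0.012,5,0,0,0,0,0,0,5]

```text
t: 16.82
position: [489.4, 200.8, 324.4]
tool_rot: [2.518, 1.878, 0.001]
ft_force: [-0.1, 0.5, 3.7]
finger_gap: 14.0
grasp_force: 40.0
```

```bash
python3 -c "
from h import *
np.set_printoptions(precision=2,suppress=True)
st()"
```

```text
16.8167 [489.37 200.78 324.38] yang -16.580798703953487 zax [ 0. -0. -1.] j [-0.64  0.7   0.26  1.95 -0.34  0.53 -0.43] 13.989746398742794 [-0.07  0.53  3.75] [-0.02 -0.21 -0.07]
```

Call:
step_arm:
  series: [0,0,0.127,0,0,0.012,5,0,0,0.127,0,0,0.012,5,0,0,0.127,0,0,0.012,5,0,0,0.127,0,0,0.012,5,0,0,0.127,0,0,0.012,5,0,0,0.127,0,0,0.012,5,0,0,0.127,0,0,0.012,5,0,0,0.127,0,0,0.012,5,0,0,0.127,0,0,0.012,5,0,0,0.127,0,0,0.012,5,0,0,0,0,0,0,5]

```text
t: 17.73
position: [489.4, 200.8, 321.4]
tool_rot: [3.11, 0.447, 0.0]
ft_force: [1.5, 1.0, 5.0]
finger_gap: 13.9
grasp_force: 40.0
```

```bash
python3 -c "
from h import *
np.set_printoptions(precision=2,suppress=True)
st()"
```

```text
17.7333 [489.38 200.76 321.35] yang -73.65257901739628 zax [ 0. -0. -1.] j [-0.79  0.76  0.54  1.96 -0.67  0.61 -1.09] 13.850401636654984 [1.51 0.95 5.02] [ 0.06 -0.09 -0.08]
```

Call:
step_arm:
  series: [0,0,0.067,0,0,0.006,5,0,0,0.067,0,0,0.006,5,0,0,0.067,0,0,0.006,5,0,0,0.067,0,0,0.006,5,0,0,0,0,0,0,5]

```text
t: 18.15
position: [489.4, 201.5, 320.8]
tool_rot: [-3.138, -0.124, -0.0]
ft_force: [1.0, 2.9, 4.9]
finger_gap: 13.8
grasp_force: 40.0
```

```bash
python3 -c "
from h import *
np.set_printoptions(precision=2,suppress=True)
st()"
```

```text
18.15 [489.39 201.53 320.8 ] yang -85.48722539382251 zax [-0.  0. -1.] j [-0.82  0.78  0.6   1.96 -0.73  0.63 -1.24] 13.82262628099131 [0.97 2.92 4.92] [ 0.54 -0.14  0.24]
```

Call:
step_arm:
  series: [0,0,0.067,0,0,0.004,5,0,0,0.067,0,0,0,5,0,0,0,0,0,0,5]

```text
t: 18.4
position: [489.5, 203.2, 320.8]
tool_rot: [-3.138, 0.035, -0.0]
ft_force: [2.4, 6.2, 5.2]
finger_gap: 14.2
grasp_force: 40.0
```

```bash
python3 -c "
from h import *
np.set_printoptions(precision=2,suppress=True)
st()"
```

```text
18.4 [489.51 203.24 320.8 ] yang -91.27846102266203 zax [ 0.  0. -1.] j [-0.84  0.79  0.62  1.96 -0.76  0.65 -1.31] 14.174970704936422 [2.43 6.16 5.19] [ 1.42 -0.19  0.85]
```

Call:
step_arm:
  series: [0,0,-0.06,0,0,0,5,0,0,0,0,0,0,5,0,0,0,0,0,0,5]

```text
t: 18.65
position: [489.5, 203.0, 320.8]
tool_rot: [-3.137, -0.04, -0.0]
ft_force: [1.0, 5.7, 5.0]
finger_gap: 13.9
grasp_force: 40.0
```

```bash
python3 -c "
from h import *
np.set_printoptions(precision=2,suppress=True)
st()"
```

```text
18.65 [489.48 202.98 320.83] yang -88.53215769386142 zax [ 0.  0. -1.] j [-0.83  0.78  0.61  1.96 -0.75  0.64 -1.27] 13.855858869589825 [0.97 5.72 5.  ] [ 1.28 -0.21  0.59]
```

Call:
step_arm:
  series: [0,0,-0.02,0,0.05,0,5,0,0,-0.016,0,0.05,0,5,0,0,0,0,0,0,5,0,0,0,0,0,0,5]

```text
t: 18.98
position: [489.4, 200.6, 320.8]
tool_rot: [-3.136, -0.085, 0.0]
ft_force: [2.1, 7.0, 5.9]
finger_gap: 13.8
grasp_force: 40.0
```

```bash
python3 -c "
from h import *
np.set_printoptions(precision=2,suppress=True)
st()"
```

```text
18.9833 [489.43 200.65 320.83] yang -86.90556822983709 zax [-0.  0. -1.] j [-0.82  0.78  0.6   1.96 -0.74  0.63 -1.25] 13.824100985628421 [2.05 7.   5.88] [ 1.36 -0.15  0.55]
```

Call:
step_arm:
  series: [0,0,0,0,-0.06,0,5,0,0,0,0,0,0,5,0,0,0,0,0,0,5]

```text
t: 19.23
position: [489.4, 201.8, 320.8]
tool_rot: [-3.137, -0.083, -0.0]
ft_force: [1.1, 6.6, 4.7]
finger_gap: 13.5
grasp_force: 40.0
```

```bash
python3 -c "
from h import *
np.set_printoptions(precision=2,suppress=True)
st()"
```

```text
19.2333 [489.45 201.8  320.84] yang -86.95238409607983 zax [ 0.  0. -1.] j [-0.82  0.78  0.6   1.96 -0.74  0.64 -1.25] 13.504927655651537 [1.11 6.64 4.69] [ 1.28 -0.2   0.39]
```

Call:
step_arm:
  series: [0,0,0,0,0.05,0,5,0,0,-0.02,0,0,0,5,0,0,0,0,0,0,5,0,0,0,0,0,0,5]

```text
t: 19.57
position: [489.4, 200.6, 320.8]
tool_rot: [-3.136, -0.108, -0.0]
ft_force: [2.0, 6.7, 4.9]
finger_gap: 13.6
grasp_force: 40.0
```

```bash
python3 -c "
from h import *
np.set_printoptions(precision=2,suppress=True)
st()"
```

```text
19.5667 [489.43 200.63 320.83] yang -86.0503356148963 zax [-0.  0. -1.] j [-0.82  0.78  0.6   1.96 -0.74  0.63 -1.24] 13.553309185042757 [2.03 6.67 4.95] [ 1.3  -0.15  0.44]
```

Call:
step_arm:
  series: [0,0,0,0,0,0,16,0,0,0,0,0,0,24,0,0,0,0,0,0,40,0,0,0,0,0,0,50,0,0,0,0,0,0,50,0,0,0,0,0,-0.4,50,0,0,0,0,0,-0.8,50,0,0,0,0,0,-0.8,50,0,0,0,0,0,-0.8,50,0,0,0,0,0,-0.5,50,0,0,0,0,0,0,50,0,0,0,0,0,0,50]

```text
t: 20.57
position: [489.1, 198.4, 403.7]
tool_rot: [-3.14, -0.094, -0.002]
ft_force: [0.3, -0.0, -0.3]
finger_gap: 50.3
grasp_force: 0.0
```

```bash
python3 - <<'E'
from h import *
np.set_printoptions(precision=2,suppress=True)
s,M=st()
p,P=cloud("wrist")
k=P[(P[:,2]>168)&(P[:,2]<195)&(np.hypot(P[:,0]-489,P[:,1]-201)<32)];print("bar",len(k),np.median(k[:,2]),cv2.minAreaRect(k[:,:2].astype(np.float32)))
r=P[(abs(P[:,2]-149)<3)&(np.hypot(P[:,0]-489,P[:,1]-201)<45)];print("ring",cv2.minEnclosingCircle(r[:,:2].astype(np.float32)),np.median(r[:,2]))
q,_=imaging.grab_frame("scene")
cv2.imwrite("pics/m6.png",np.hstack([cv2.resize(q[160:360,180:420],(480,400)),cv2.copyMakeBorder(cv2.resize(p,(320,240)),0,160,0,0,0)]))
E
```

```text
20.5667 [489.15 198.4  403.73] yang -86.58724682295002 zax [ 0.  0. -1.] j [-0.9   0.67  0.73  1.89 -0.61  0.82 -1.35] 50.27519741545189 [ 0.3  -0.04 -0.27] [ 0.01  0.19 -0.04]
bar 1935 178.7108567266652 ((490.3206787109375, 200.5415496826172), (49.7790412902832, 14.048149108886719), 6.919942855834961)
ring ((494.7299499511719, 200.91539001464844), 39.20242691040039) 148.918197493597
```

View pics/m6.png

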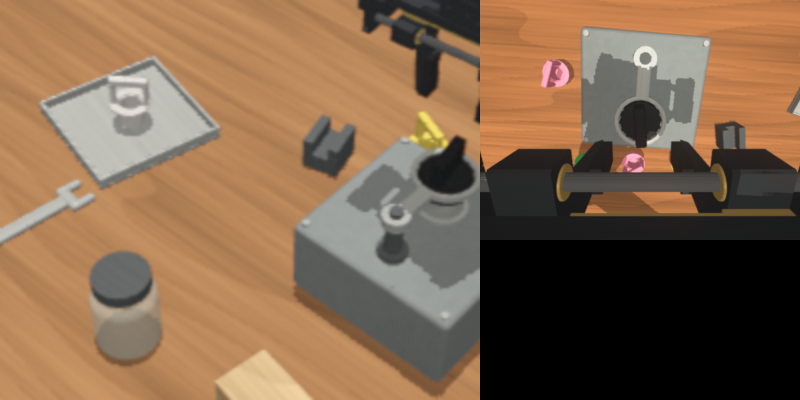

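The wrist view shows the cap over the neck, bar at about (640,128); the strainer stands in the tray at (130,95). I'll regrip to confirm the stop.

Call:
step_arm:
  series: [0,0,-0.078,0,0,0,40,0,0,0,0.036,-0.09,0,40,0,0,0,0,0,0.8,40,0,0,0,0,0,0.8,40,0,0,0,0,0,0.8,40,0,0,0,0,0,0.6,40,0,0,0,0,0,0.28,40,0,0,0,0,0,0,40,0,0,0,0,0,0,5,0,0,0,0,0,0,5,0,0,0,0,0,0,5,0,0,0,0,0,0,5,0,0,0,0,0,0,5,0,0,0,0,0,0,5]

```text
t: 21.83
position: [490.1, 200.9, 321.7]
tool_rot: [-3.135, -0.189, -0.002]
ft_force: [0.5, -0.0, 3.4]
finger_gap: 13.9
grasp_force: 40.0
```

```bash
python3 -c "
from h import *
np.set_printoptions(precision=2,suppress=True)
st()"
```

```text
21.8333 [490.08 200.86 321.74] yang -83.10019688039667 zax [ 0.  0. -1.] j [-0.81  0.77  0.59  1.96 -0.72  0.63 -1.2 ] 13.944551797636585 [ 0.47 -0.02  3.38] [ 0.01  0.11 -0.02]
```

Call:
step_arm:
  series: [0,0,0.05,0,0,0,5,0,0,0,0,0,0,5,0,0,0,0,0,0,5]

```text
t: 22.08
position: [490.1, 201.9, 321.6]
tool_rot: [-3.137, -0.131, -0.002]
ft_force: [1.1, 3.4, 5.1]
finger_gap: 13.9
grasp_force: 40.0
```

```bash
python3 -c "
from h import *
np.set_printoptions(precision=2,suppress=True)
st()"
```

```text
22.0833 [490.12 201.9  321.65] yang -85.20151473768216 zax [ 0.  0. -1.] j [-0.82  0.78  0.6   1.96 -0.73  0.63 -1.23] 13.909788650429958 [1.08 3.37 5.09] [0.81 0.09 0.21]
```

Call:
step_arm:
  series: [0,0,0.05,0,0.08,0,5,0,0,0,0,0,0,5,0,0,0,0,0,0,5]

```text
t: 22.33
position: [490.2, 201.3, 321.6]
tool_rot: [-3.137, -0.073, -0.001]
ft_force: [0.2, 7.4, 6.1]
finger_gap: 13.8
grasp_force: 40.0
```

```bash
python3 -c "
from h import *
np.set_printoptions(precision=2,suppress=True)
st()"
```

```text
22.3333 [490.23 201.32 321.59] yang -87.34961034064094 zax [ 0.  0. -1.] j [-0.82  0.78  0.61  1.96 -0.74  0.64 -1.26] 13.764519828750721 [0.16 7.36 6.14] [1.61 0.16 0.66]
```

Call:
step_arm:
  series: [0,0,-0.03,0,0.03,0,5,0,0,-0.03,0,-0.02,0,5,0,0,0,0,0,0,5,0,0,0,0,0,0,5]

```text
t: 22.67
position: [490.2, 200.1, 321.6]
tool_rot: [-3.135, -0.143, -0.001]
ft_force: [-0.1, 4.7, 6.4]
finger_gap: 13.8
grasp_force: 40.0
```

```bash
python3 -c "
from h import *
np.set_printoptions(precision=2,suppress=True)
st()"
```

```text
22.6667 [490.19 200.1  321.6 ] yang -84.76070249268632 zax [ 0.  0. -1.] j [-0.81  0.78  0.59  1.96 -0.73  0.63 -1.22] 13.767064494228206 [-0.07  4.72  6.39] [1.17 0.16 0.33]
```

Call:
step_arm:
  series: [0,0,0,0,0,0,16,0,0,0,0,0,0,24,0,0,0,0,0,0,40,0,0,0,0,0,0,50,0,0,0,0,0,0,50,0,0,0,0,0,-0.4,50,0,0,0,0,0,-0.8,50,0,0,0,0,0,-0.8,50,0,0,0,0,0,-0.8,50,0,0,0,0,0,-0.5,50,0,0,0,0,0,0,50,0,0,0,0,0,0,50]

```text
t: 23.67
position: [490.0, 198.5, 404.2]
tool_rot: [-3.138, -0.14, -0.002]
ft_force: [0.5, -0.3, -0.8]
finger_gap: 50.3
grasp_force: 0.0
```

```bash
python3 - <<'E'
from h import *
np.set_printoptions(precision=2,suppress=True)
s,M=st()
p,P=cloud("wrist")
k=P[(P[:,2]>168)&(P[:,2]<195)&(np.hypot(P[:,0]-489,P[:,1]-201)<32)];print("bar",len(k),np.median(k[:,2]),cv2.minAreaRect(k[:,:2].astype(np.float32)))
t=P[(abs(P[:,2]-100)<4)&(abs(P[:,1]-200)<120)]
for x in (500,520,540,560):
    q=t[abs(t[:,0]-x)<3,1];print(x,q.min(),q.max(),(q.min()+q.max())/2)
E
```

```text
23.6667 [489.99 198.49 404.25] yang -84.89673782235351 zax [ 0.  0. -1.] j [-0.89  0.67  0.73  1.88 -0.6   0.82 -1.33] 50.281255733108324 [ 0.47 -0.26 -0.79] [-0.03  0.17 -0.03]
bar 1917 178.71707745492697 ((490.25372314453125, 199.9658660888672), (49.777381896972656, 13.994800567626953), 7.259612083435059)
500 106.5354230966286 293.20257658839284 199.86899984251073
520 106.16725536006557 293.7573752499038 199.96231530498468
540 105.63992746069813 292.8963901610193 199.26815881085872
560 105.48977981432486 291.83690276317355 198.66334128874922
```

```bash
python3 -c "
from station import close_job
print(close_job())"
```

```text
the job is handed in; nothing more can be done
None
```

The job is handed in at about 24 s of the 72 s: the strainer stands upright in the drip tray, and the cap is over the neck and screwed clockwise to its firm stop, confirmed by regripping; no bystander was touched.

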